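Stand a rack vial on the code reader

TASK

Lift the capped vial straight up out of the vial rack and stand it upright on the middle of the code reader's top, keeping it upright on the way and setting it down rather than dropping it. Leave the aluminium sleeve in the rack and the other capped vial, which stands on the bench, where they are.

Things in the scene. Friction and masses are not known exactly. Their poses are not given: they have to be found in the camera images.
- vial_mid (a point): The vial to move: round glass, 81 mm tall, body 27 mm across, white screw cap 29 mm across and 14 mm high at its top, about 35 g, upright in an end pocket of the blue vial rack (48 mm high), 26 mm of its body and the cap standing out above; the pockets beside it are empty. This point is its centre, 40.5 mm above its foot and 33.5 mm below the cap's middle; z points up to the cap.
- reader_top (a point): Centre of the flat top face of the code reader, a low light-grey slab 92 mm (its x) x 64 mm (its y), 31 mm high, fixed to the bench; z points up. The vial is to stand here.
- sleeve_mid (a point): Leave: a grey aluminium sleeve, an open tube 28 mm across, 51 mm tall, upright in a pocket at the other end of the same rack, 102 mm from the vial; its rim stands 10 mm above the rack. This point is its centre, half-way up. The rack is a fixed block 69 x 137 mm, 48 mm high, with 2 x 4 pockets 30 mm square, their floor 7 mm above the bench.
- bench_vial_mid (a point): Leave: another capped vial of the same kind and size as the one to move, standing on the bare bench further back. This point is its centre, half-way up.
There are look-alikes about, which are no part of the job. What is shaped like the part that bears vial_mid but green or pink is not meant.

How it is judged:
By the outcome, as a careful person would: the job done as asked, in the order asked, and still so for the second after the job is handed in, with the robot touching nothing.
It also fails if it takes over 42 s, if anything falls off the work surface, if the arm or the gripper's body presses on something with over 40 N, if the wrist force passes 120 N, or if a joint passes its speed limit or range.

ROBOT

A 6-joint arm with a two-finger parallel gripper is mounted at the origin on a cart in front of the work surface, level with it; the furniture and walls round the work are solid. World frame = base frame: x ahead of the robot, y to its left, z up, the work surface at z = 0. Lengths are in mm, angles in rad, forces in N, time in s.
With the tool pointing down it reaches from about 275 to 725 mm from the base axis. Payload 15.9 kg.
Tool frame: the origin (TCP) lies at the very end of the fingers, on their centre line; the grasp point (between the pads) lies 19 mm behind it; z points along the fingers, y is the line along which they close (so a half turn about z gives the same grasp; the last joint's range is limited). The gripper opens to 85 mm and grips with 20 to 120 N. Pads are 22 mm wide; open, the fingers measure 114 mm over their backs; the gripper's body (76 mm by 85 mm) begins 54 mm behind the grasp point. The pads swing forward as they close: fully open they stand 13 mm farther back than shut.
Start: joints at [1.306, 0.213, -0.034, 1.323, 0, 1.571], TCP at [130.853, 482.559, 231.306] pointing down, gripper open.
Joint ranges: [-2.98, 2.98], [-0.74, 1.72], [-1.14, 1.35], [-2.1, 2.04], [-1.57, 1.44], [-3.14, 3.14]. Speed limits (rad/s): [1.89, 1.89, 2.39, 2.57, 3.14, 3.14].

INTERFACE

Orientations are given as a 3x3 rotation matrix whose columns are the frame's x, y, z axes.
In Python, from rig import ctrl gives the robot as it stands.
- The arm moves only by the shell command python3 -m pendant 'ROWS' [OPENING] [FORCE]. ROWS is JSON, a list of rows, each a list of 6 numbers: the shift along the world's x, y, z in m, then the turn, a rotation vector about the world's x, y, z in rad. In form: [[x, y, z, rx, ry, rz], ...]. A call has 1 to 10 rows; each row shifts and turns the commanded pose from where the row before left it; what a row does not reach is not made up. A row lasts 1/12 s, in which the tool goes at most 41.7 mm and 7.16 degrees, less where a joint would pass 70% of its speed; a pose out of reach is approached as far as the arm can. A call is refused whole if a number of a shift passes 0.0417 or a number of a turn 0.125, either way. A call with a gripper value outside its range is refused whole. OPENING is the finger opening in m, from 0 to 0.0854, set as the call begins (- or left out, the last holds). The fingers move at their own pace and stop on an object; FORCE is the grip in N (left out, the last holds). Time passes only in rows, so rows that do not move let the fingers close. It gives the time, the measured TCP pose, the force, the opening and the grip force at its end, in the units of the state.
- ctrl.read_state(): the state, without advancing time (a new reading comes with each control period).
- ctrl.grab_frame(name): name is "side" or "top" or "wrist"; returns a dict with "img" (384x512x3 uint8, blue, green, red), "z_map" (384x512 float32, mm along the optical axis (not along the pixel's ray), 0 where there is no reading), "vfov" (degrees; the focal length in pixels is half the picture's height over the tangent of half this angle, whatever the lens; pixels are square), "cx", "cy" (the principal point, pixels), "k1" (the pictures are not rectified: a ray, as slopes to the right and down, at radius r is drawn at 1 + k1 r^2 times it, then the intrinsics apply), "extrinsics" (4x4, takes a point from world to camera coordinates). Camera axes: x right, y up, looking along -z (the intrinsics and any distortion apply to the point x, -y, -z); pixel columns grow to the right and rows downward; lengths in mm; the calibration is good to about 2 mm. A picture is of the moment at which its call begins.
- ctrl.job_done(): hands the job in; it is judged then, once.
The state is a dict: "clock": time; "joints": joint angles; "qvel": joint speeds; "effort": joint torques, N m; "tcp_pos": TCP position; "tcp_rot": TCP orientation; "wrist_force": force on the tool from outside, world axes, zero at the start; "wrist_torque": the same for the moment, N m; "finger_gap": opening from 0.0 (shut) to 1.0 (fully open); "gripper_force": force on a finger pad.
Only numpy, scipy, OpenCV 4.12 (cv2) and the standard library are available. Lean on these libraries where they do the work, as an engineer would, in place of code of your own. Each camera call takes 0.05 s, during which the arm holds its last target. There are 200 camera calls.

## Working session

There is one attempt and no reset: what is moved stays moved. The work goes in short steps, Python scripts to look and compute and a shell command to move; the robot and the scene stay as the last step left them, time stands still between calls to the robot, and variables do not carry over. Pictures are saved under pics/ and viewed, at most 10 in all, crops included, and the job is handed in when it is done.

```bash
ls; mkdir -p pics; cat > h.py <<'E'
import numpy as np, cv2, pickle
from rig import ctrl
def grab(n,tag):
    f=ctrl.grab_frame(n); pickle.dump(f,open(f'pics/{tag}.pkl','wb')); cv2.imwrite(f'pics/{tag}.png',f['img']); return f
def load(tag): return pickle.load(open(f'pics/{tag}.pkl','rb'))
def K(f):
    fl=192/np.tan(np.radians(f['vfov'])/2); return np.array([[fl,0,f['cx']],[0,fl,f['cy']],[0,0,1.]])
def ray(f,u,v):
    p=cv2.undistortPoints(np.array([[[u,v]]],float),K(f),np.array([f['k1'],0,0,0.]))[0,0]
    E=np.array(f['extrinsics']); R=E[:3,:3]; o=-R.T@E[:3,3]
    return o,R.T@np.array([p[0],-p[1],-1.])
def at_z(f,u,v,z):
    o,d=ray(f,u,v); return o+d*(z-o[2])/d[2]
def at_depth(f,u,v,r=1):
    m=f['z_map'][int(v)-r:int(v)+r+1,int(u)-r:int(u)+r+1]; o,d=ray(f,u,v); return o+d*np.median(m[m>0])
E
python3 - <<'E'
from h import *
a=grab('side','s0');b=grab('top','t0')
for f in (a,b): print(f['vfov'],f['k1'],np.array(f['extrinsics']).round(3).tolist())
print(ctrl.read_state())
E
```

```text
pics
55.441928319120244 -0.022324184456201053 [[-0.953, -0.301, 0.023, 548.382], [0.135, -0.357, 0.924, -151.828], [-0.27, 0.884, 0.381, -698.562], [0.0, 0.0, 0.0, 1.0]]
48.93302689636599 -0.07590891830324248 [[0.003, -1.0, -0.024, -21.259], [0.987, -0.001, 0.163, -596.933], [-0.163, -0.024, 0.986, -811.573], [0.0, 0.0, 0.0, 1.0]]
{'clock': 0.1, 'joints': array([ 1.30600431e+00,  2.13309813e-01, -3.49563063e-02,  1.32348892e+00,
       -1.43995847e-05,  1.57077124e+00]), 'qvel': array([-0.00118372, -0.00182754,  0.0036384 ,  0.00032081, -0.00014255,
        0.00103007]), 'effort': array([-3.02594650e-03, -6.87247896e+01,  4.87805378e+01,  1.21641759e-02,
       -2.33976898e-04,  2.92047457e-05]), 'tcp_pos': array([130.78386695, 482.29647663, 230.88010202]), 'tcp_rot': array([[-9.65153521e-01,  2.61684209e-01, -2.37004489e-04],
       [ 2.61684316e-01,  9.65153074e-01, -9.29063094e-04],
       [-1.43755298e-05, -9.58708874e-04, -9.99999540e-01]]), 'wrist_force': array([ 0.22806685, -0.72611463, -0.15342775]), 'wrist_torque': array([-0.01530097, -0.01261655, -0.00141059]), 'gripper_force': 0.0, 'finger_gap': 1.0016603502903498}
```

View pics/t0.png

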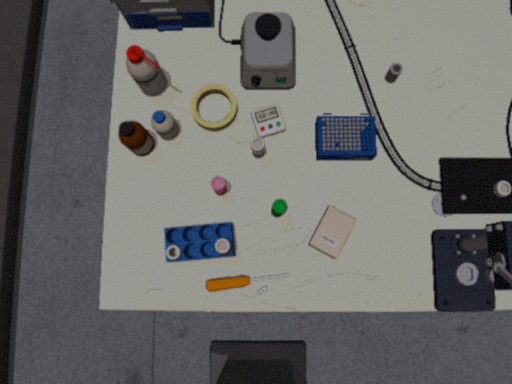

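View pics/s0.png

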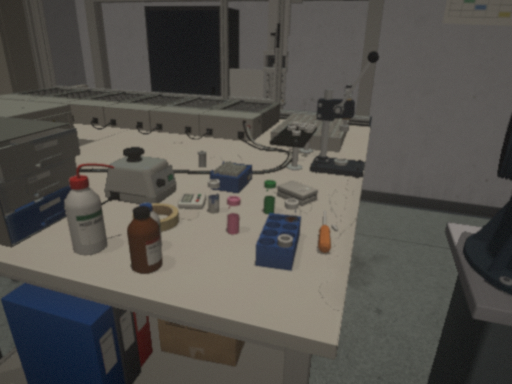

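The top view shows the rack at (200,242). The vial's white cap is at its right end (222,246) and the sleeve at its left end (173,252). The light slab is at (332,232), the bench vial at (258,147), and the pink and green look-alikes at (219,185) and (279,207). The side view agrees: vial cap at (291,206), sleeve at (286,240), slab at (297,192).

```bash
python3 - <<'E'
from h import *
f=load('t0'); E=np.array(f['extrinsics']); print('cam',-E[:3,:3].T@E[:3,3])
for n,u,v in [('cap',222,246),('sleeve',173,252),('slab',332,228),('bench',258,145),('bare',300,270),('cart',258,370)]: print(n,at_depth(f,u,v).round(1))
c=cv2.resize(f['img'][185:275,155:365],None,fx=3.8,fy=3.8,interpolation=cv2.INTER_CUBIC)
s=load('s0');d=cv2.resize(s['img'][165:270,200:340],None,fx=3.8,fy=3.8,interpolation=cv2.INTER_CUBIC)[:256]
c=cv2.convertScaleAbs(c,alpha=1.4); cv2.imwrite('pics/c0.png',c)
E
```

```text
cam [456.31675283 -41.6082381  897.48278533]
cap [490.1  48.6  82.9]
sleeve [479.9 158.8  15.4]
slab [ 529.2 -171.2   30.8]
bench [693.2 -19.9  74.4]
bare [ 443.7 -107.    -1.8]
cart [ 108.3   -5.7 -551.2]
```

View pics/c0.png

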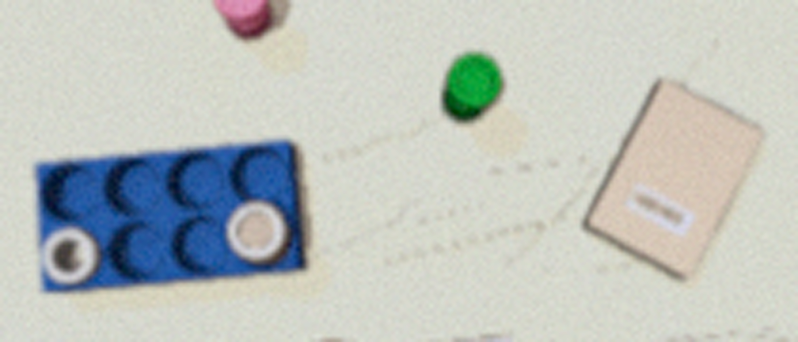

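Cap centre in the crop is (258,231). The slab's top corners are (663,80), (763,130), (688,277) and (587,226), and the rack's are (38,165), (290,142), (305,268) and (45,292).

```bash
python3 - <<'E'
from h import *
f=load('t0'); g=lambda x,y,z: at_z(f,155+(x+.5)/3.8-.5,185+(y+.5)/3.8-.5,z)
print('cap',g(258,231,88),'sleeve',g(70,255,58))
C=np.array([g(*p,31) for p in [(663,80),(763,130),(688,277),(587,226)]]);print('slab',C.mean(0),C.round(),np.linalg.norm(np.diff(C,axis=0),axis=1))
C=np.array([g(*p,48) for p in [(38,165),(290,142),(305,268),(45,292)]]);print('rack',C.mean(0),np.linalg.norm(np.diff(C,axis=0),axis=1))
s=load('s0')
print('side cap',at_z(s,291,204,88))
E
```

```text
cap [490.96912894  47.02710682  88.        ] sleeve [479.2928218  149.04332542  58.        ]
slab [ 522.21339569 -171.83314208   31.        ] [[ 575. -166.   31.]
 [ 548. -220.   31.]
 [ 469. -177.   31.]
 [ 496. -124.   31.]] [60.2294139  89.65939125 60.12212859]
rack [500.14896607  98.9093503   48.        ] [135.75430765  67.11470227 138.42237231]
side cap [488.44960534  66.3678873   88.        ]
```

```bash
python3 -m pendant '[[0.025,-0.030,0,0,0,-0.09],[0.025,-0.030,0,0,0,-0.09],[0.025,-0.030,0,0,0,-0.09],[0.025,-0.030,0,0,0,-0.09],[0.025,-0.030,0,0,0,-0.09],[0.025,-0.030,0,0,0,-0.09],[0.025,-0.030,0,0,0,-0.09]]' 0.0854 30
```

```text
clock: 0.68
tcp_pos: [306.5, 270.8, 231.2]
tcp_rot: [[-0.622, 0.783, -0.0], [0.783, 0.622, -0.0], [-0.0, -0.0, -1.0]]
wrist_force: [0.3, 1.7, -0.5]
finger_gap: 0.998
gripper_force: 0.0
```

```bash
python3 -m pendant '[[0.026,-0.032,0,0,0,-0.08],[0.026,-0.032,0,0,0,-0.08],[0.026,-0.032,0,0,0,-0.08],[0.026,-0.032,0,0,0,-0.08],[0.026,-0.032,0,0,0,-0.08],[0.026,-0.032,0,0,0,-0.08],[0.028,-0.031,0,0,0,-0.08],[0,0,0,0,0,0],[0,0,0,0,0,0]]'
python3 - <<'E'
from h import *
f=grab('wrist','w1');print(np.array(f['extrinsics']).round(3).tolist(), ctrl.read_state()['tcp_pos'])
E
```

```text
clock: 1.43
tcp_pos: [490.4, 48.0, 230.5]
tcp_rot: [[-0.112, 0.994, -0.001], [0.994, 0.112, -0.0], [0.0, -0.001, -1.0]]
wrist_force: [-0.0, 0.3, -0.3]
finger_gap: 1.001
gripper_force: 0.0
[[0.994, 0.112, -0.002, -491.655], [-0.107, 0.945, -0.309, 46.843], [-0.033, 0.307, 0.951, -378.555], [0.0, 0.0, 0.0, 1.0]] [489.65210871  49.15545558 230.77530836]
```

View pics/w1.png

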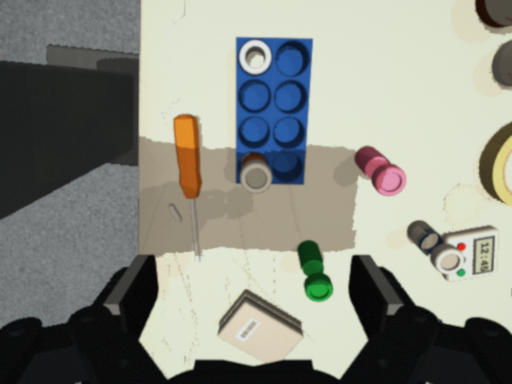

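The wrist view shows the target's cap at (257,178), at the rack's lower left pocket. The sleeve is at (255,57) and the slab at (262,327), partly hidden. The green and pink vials are clear of both.

```bash
python3 - <<'E'
from h import *
f=load('w1'); 
print('sleeve',at_z(f,255,57,58))
c=cv2.resize(f['img'][140:380,200:340],None,fx=2.5,fy=2.5,interpolation=cv2.INTER_CUBIC); cv2.imwrite('pics/c1.png',cv2.convertScaleAbs(c,alpha=1.4))
for v in (170,178,184): print(at_z(f,257,v,88),at_depth(f,257,v))
E
```

```text
sleeve [479.67858183 150.43436352  58.        ]
[492.1399401   56.12791534  88.        ] [492.24948064  55.42537104  85.17400278]
[492.98515272  48.87685708  88.        ] [493.10701796  48.07655346  85.07900169]
[493.62759092  43.36613335  88.        ] [493.77401104  42.38951704  84.6699443 ]
```

View pics/c1.png

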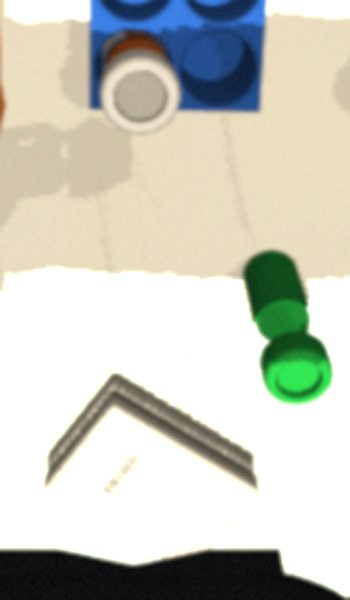

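Cap centre in the crop is (140,95), i.e. about (491.8, 48) in the world. The slab's top face is overexposed, with its near corner at (112,405). I'll descend to grip mid-cap, with the TCP at z = 62.

```bash
python3 -m pendant '[[0.002,-0.001,-0.025,0,0,0],[0,0,-0.025,0,0,0],[0,0,-0.025,0,0,0],[0,0,-0.025,0,0,0],[0,0,-0.025,0,0,0],[0,0,-0.02,0,0,0],[0,0,-0.016,0,0,0],[0,0,-0.008,0,0,0],[0,0,0,0,0,0],[0,0,0,0,0,0]]' && python3 -m pendant '[[0,0,0,0,0,0],[0,0,0,0,0,0],[0,0,0,0,0,0],[0,0,0,0,0,0],[0,0,0,0,0,0],[0,0,0,0,0,0],[0,0,0,0,0,0],[0,0,0,0,0,0],[0,0,0,0,0,0],[0,0,0,0,0,0]]' 0.02 30
```

```text
clock: 2.32
tcp_pos: [491.5, 49.3, 62.9]
tcp_rot: [[-0.117, 0.993, 0.0], [0.993, 0.117, 0.0], [0.0, 0.0, -1.0]]
wrist_force: [-0.3, -0.3, -0.3]
finger_gap: 1.001
gripper_force: 0.0
clock: 3.15
tcp_pos: [492.1, 48.6, 62.7]
tcp_rot: [[-0.116, 0.993, 0.001], [0.993, 0.116, 0.0], [-0.0, 0.001, -1.0]]
wrist_force: [-0.7, -0.3, 5.7]
finger_gap: 0.318
gripper_force: 29.3
```

```bash
python3 -m pendant '[[0,0,0.003,0,0,0],[0,0,0.005,0,0,0],[0,0,0.005,0,0,0],[0,0,0.005,0,0,0],[0,0,0.005,0,0,0],[0,0,0.005,0,0,0],[0,0,0.005,0,0,0],[0,0,0.007,0,0,0],[0,0,0,0,0,0],[0,0,0,0,0,0]]' && python3 - <<'E'
from h import *
s=grab('side','s1')
cv2.imwrite('pics/s1c.png',cv2.resize(s['img'][120:280,200:360],None,fx=3.6,fy=3.6,interpolation=cv2.INTER_CUBIC))
E
```

```text
clock: 3.98
tcp_pos: [492.1, 48.7, 102.7]
tcp_rot: [[-0.116, 0.993, 0.001], [0.993, 0.116, 0.0], [-0.0, 0.001, -1.0]]
wrist_force: [-0.5, -0.9, -0.4]
finger_gap: 0.319
gripper_force: 29.5
```

View pics/s1c.png

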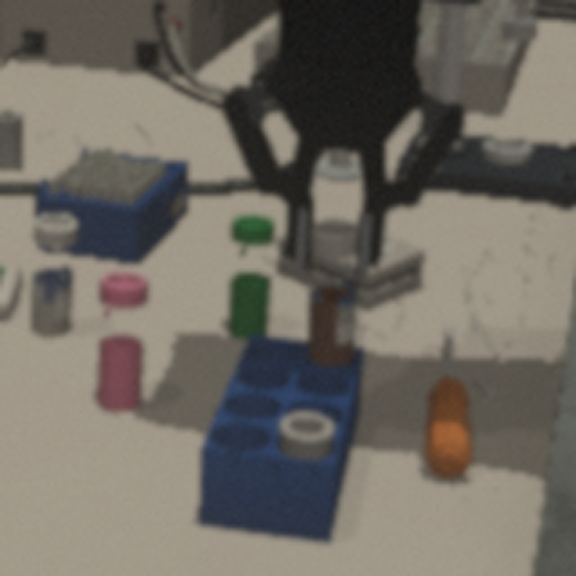

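The vial is coming up upright, gripped by the cap, with its foot level with the rack top at crop (330,360). The sleeve has stayed in place. Next I'll cross-check the reader's corners against the wrist frame.

```bash
python3 - <<'E'
from h import *
f=load('w1')
for x,y in [(113,404),(46,486),(257,488)]: print(at_z(f,200+(x+.5)/2.5-.5,140+(y+.5)/2.5-.5,31))
E
python3 -m pendant '[[0,0,0.025,0,0,0],[0,0,0.03,0,0,0],[0,0,0.02,0,0,0],[0.001,-0.01,0,0,0,0],[0.003,-0.02,0,0,0,0],[0.004,-0.025,0,0,0,-0.04],[0.004,-0.025,0,0,0,-0.04],[0.004,-0.025,0,0,0,-0.04],[0.004,-0.025,0,0,0,-0.04],[0,0,0,0,0,0]]'
```

```text
[ 498.74023631 -122.07379287   31.        ]
[ 470.29059129 -174.68997229   31.        ]
[ 576.16353555 -163.91651609   31.        ]
clock: 4.87
tcp_pos: [511.8, -85.0, 176.3]
tcp_rot: [[0.049, 0.999, -0.001], [0.999, -0.049, -0.001], [-0.001, -0.001, -1.0]]
wrist_force: [0.6, 0.1, -0.9]
finger_gap: 0.318
gripper_force: 29.7
```

The wrist and top cameras agree on the reader centre to about 2 mm, at (523,-170).

```bash
python3 -m pendant '[[0.002,-0.015,0,0,0,-0.04],[0.002,-0.02,0,0,0,-0.04],[0.002,-0.02,0,0,0,-0.04],[0.002,-0.015,0,0,0,0],[0.002,-0.01,0,0,0,0],[0.001,-0.007,0,0,0,0],[0,0,0,0,0,0],[0,0,0,0,0,0],[0,0,0,0,0,0],[0,0,0,0,0,0]]'
```

```text
clock: 5.7
tcp_pos: [522.8, -167.6, 177.3]
tcp_rot: [[0.162, 0.987, 0.0], [0.987, -0.162, 0.0], [0.0, 0.0, -1.0]]
wrist_force: [0.2, -0.1, 0.7]
finger_gap: 0.319
gripper_force: 29.7
```

```bash
python3 -m pendant '[[0,-0.002,-0.01,0,0,0],[0,0,-0.02,0,0,0],[0,0,-0.02,0,0,0],[0,0,-0.015,0,0,0],[0,0,-0.008,0,0,0],[0,0,-0.005,0,0,0],[0,0,-0.003,0,0,0],[0,0,0,0,0,0],[0,0,0,0,0,0]]' && python3 - <<'E'
from h import *
s=grab('side','s2'); w=grab('wrist','w2')
a=cv2.resize(s['img'][140:240,240:340],None,fx=4,fy=4,interpolation=cv2.INTER_CUBIC)
b=cv2.resize(w['img'],(533,400))[:,66:466]
cv2.imwrite('pics/m2.png',np.hstack([a,b]))
E
```

```text
clock: 6.45
tcp_pos: [523.2, -170.4, 96.9]
tcp_rot: [[0.163, 0.987, 0.001], [0.987, -0.163, -0.0], [-0.0, 0.001, -1.0]]
wrist_force: [0.2, -0.3, -0.6]
finger_gap: 0.32
gripper_force: 29.7
```

View pics/m2.png

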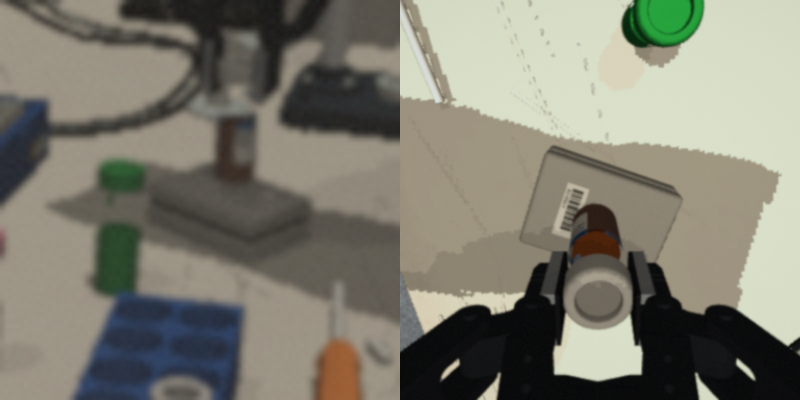

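The vial hangs upright just above the reader. In the wrist view its near corners are at about (549,157), (678,203) and (522,240).

```bash
python3 - <<'E'
from h import *
f=load('w2')
P=[at_z(f,(x-334)*.96,y*.96,31)[:2] for x,y in [(549,157),(678,203),(522,240)]]
print(P); a,b,c=P
u=(b-a)/np.linalg.norm(b-a);v=(c-a)/np.linalg.norm(c-a)
print(np.linalg.norm(b-a),np.linalg.norm(c-a),u@v,'centre',a+46*u+32*v)
E
python3 -m pendant '[[0,0,-0.003,0,0,0],[0,0,-0.002,0,0,0],[0,0,-0.001,0,0,0],[0,0,-0.001,0,0,0],[0,0,0,0,0,0],[0,0,0,0,0,0]]'
```

```text
[array([ 499.9518133 , -126.61818911]), array([ 574.63511366, -168.88844893]), array([ 471.06192685, -177.6866288 ])]
85.81590888922665 58.67376816537588 0.0002153160915145153 centre [ 524.22817577 -177.12850604]
clock: 7.05
tcp_pos: [522.8, -170.3, 89.3]
tcp_rot: [[0.163, 0.987, -0.0], [0.987, -0.163, 0.0], [-0.0, -0.0, -1.0]]
wrist_force: [-0.5, -0.1, -0.9]
finger_gap: 0.318
gripper_force: 29.7
```

```bash
python3 -m pendant '[[0,-0.001,0,0,0,0],[0,-0.001,0,0,0,0],[0,0,-0.0007,0,0,0],[0,0,-0.0007,0,0,0],[0,0,0,0,0,0],[0,0,0,0,0,0]]'; python3 -m pendant '[[0,0,-0.0005,0,0,0],[0,0,-0.0005,0,0,0],[0,0,0,0,0,0],[0,0,0,0,0,0]]'
```

```text
clock: 7.55
tcp_pos: [522.8, -172.3, 87.9]
tcp_rot: [[0.163, 0.987, -0.0], [0.987, -0.163, 0.0], [0.0, -0.0, -1.0]]
wrist_force: [-0.1, 0.3, -0.1]
finger_gap: 0.314
gripper_force: 29.7
clock: 7.88
tcp_pos: [522.7, -172.4, 86.9]
tcp_rot: [[0.163, 0.987, -0.0], [0.987, -0.163, 0.0], [-0.0, -0.0, -1.0]]
wrist_force: [0.4, -0.9, -0.3]
finger_gap: 0.318
gripper_force: 29.7
```

```bash
for i in 1 2 3 4; do python3 -m pendant '[[0,0,-0.0004,0,0,0],[0,0,0,0,0,0],[0,0,0,0,0,0]]' | grep -E "tcp_pos|wrist_f"; done
```

```text
tcp_pos: [522.8, -172.4, 86.6]
wrist_force: [-0.3, 0.2, 0.8]
tcp_pos: [523.0, -172.4, 86.5]
wrist_force: [-0.6, 0.7, 5.5]
tcp_pos: [523.2, -172.6, 86.4]
wrist_force: [-1.9, -0.1, 10.4]
tcp_pos: [523.3, -172.6, 86.3]
wrist_force: [-2.3, -0.1, 14.0]
```

Contact was at z ≈ 86.6, as computed. I'll back off to near zero force, then open gently.

```bash
python3 -m pendant '[[0,0,0.0006,0,0,0],[0,0,0.0004,0,0,0],[0,0,0,0,0,0],[0,0,0,0,0,0]]'; python3 -m pendant '[[0,0,0,0,0,0],[0,0,0,0,0,0],[0,0,0,0,0,0],[0,0,0,0,0,0],[0,0,0,0,0,0],[0,0,0,0,0,0]]' 0.05 20; python3 - <<'E'
from h import *
s=grab('side','s3'); w=grab('wrist','w3')
a=cv2.resize(s['img'][140:240,240:340],None,fx=4,fy=4,interpolation=cv2.INTER_CUBIC)
b=cv2.resize(w['img'],(533,400))[:,66:466]
cv2.imwrite('pics/m3.png',np.hstack([a,b]))
E
```

```text
clock: 9.22
tcp_pos: [522.9, -172.4, 86.4]
tcp_rot: [[0.163, 0.987, 0.0], [0.987, -0.163, -0.0], [-0.0, 0.0, -1.0]]
wrist_force: [-0.8, 0.3, 5.3]
finger_gap: 0.321
gripper_force: 30.1
clock: 9.72
tcp_pos: [522.7, -172.4, 86.2]
tcp_rot: [[0.163, 0.987, -0.0], [0.987, -0.163, 0.0], [0.0, -0.0, -1.0]]
wrist_force: [-0.4, 0.6, -0.1]
finger_gap: 0.585
gripper_force: 0.0
```

View pics/m3.png

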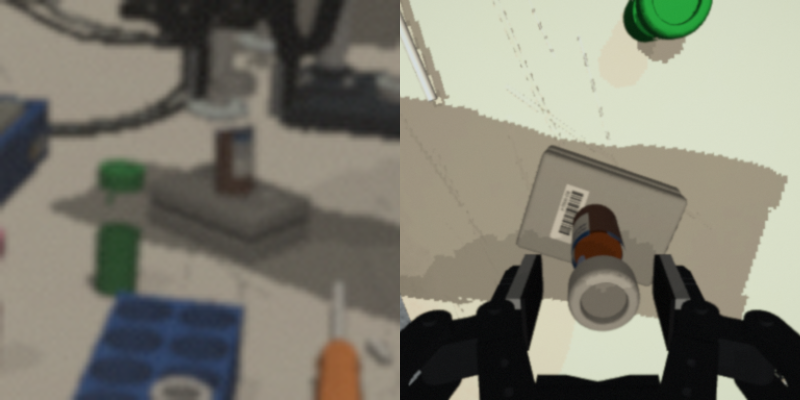

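The vial stands free and upright on the reader, with open fingers clear on both sides of the cap at (603,295). I'll open fully, retreat straight up and then off to the side for a last look.

```bash
python3 -m pendant '[[0,0,0,0,0,0],[0,0,0,0,0,0],[0,0,0.005,0,0,0],[0,0,0.015,0,0,0],[0,0,0.025,0,0,0],[0,0,0.03,0,0,0],[0,0,0.03,0,0,0],[0,0,0.02,0,0,0],[0,0,0,0,0,0]]' 0.08 && python3 -m pendant '[[-0.02,0.02,0,0,0,0],[-0.02,0.03,0,0,0,0],[-0.02,0.03,0,0,0,0],[-0.02,0.03,0,0,0,0],[-0.02,0.03,0,0,0,0],[-0.02,0.03,0,0,0,0],[-0.01,0.01,0,0,0,0],[0,0,0,0,0,0],[0,0,0,0,0,0]]' && python3 - <<'E'
from h import *
s=grab('side','s4'); w=grab('top','t4')
a=cv2.resize(s['img'][140:270,200:330],(400,400),interpolation=cv2.INTER_CUBIC)
b=cv2.resize(w['img'][130:280,230:380],(400,400),interpolation=cv2.INTER_CUBIC)
cv2.imwrite('pics/m4.png',np.hstack([a,b]))
E
```

```text
clock: 10.57
tcp_pos: [524.4, -172.9, 216.0]
tcp_rot: [[0.163, 0.987, 0.006], [0.987, -0.163, -0.002], [-0.001, 0.006, -1.0]]
wrist_force: [2.1, -0.8, 0.2]
finger_gap: 0.936
gripper_force: 0.0
clock: 11.32
tcp_pos: [392.6, 8.1, 211.5]
tcp_rot: [[0.162, 0.987, 0.001], [0.987, -0.162, -0.0], [0.0, 0.001, -1.0]]
wrist_force: [0.0, 0.2, -0.1]
finger_gap: 0.94
gripper_force: 0.0
```

View pics/m4.png

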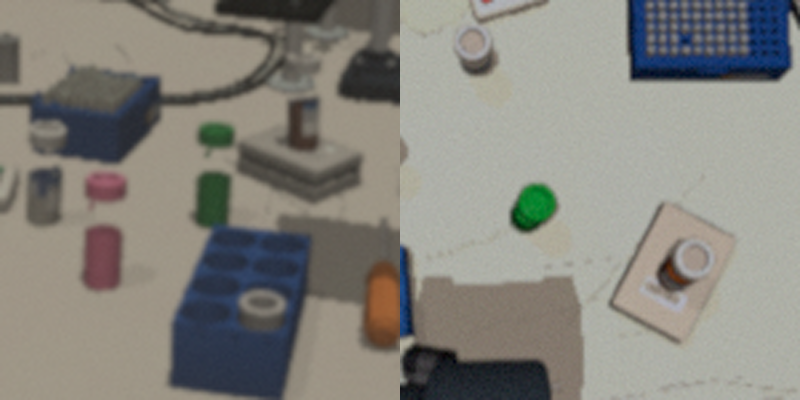

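The vial stands upright on the reader, with its cap at (692,258) and the slab corners around it. The sleeve and bench vial haven't moved. One numeric check of the centring before I hand in.

```bash
python3 - <<'E'
from h import *
f=load('t4'); g=lambda x,y,z: at_z(f,230+(x-400+.5)/2.667-.5,130+(y+.5)/2.667-.5,z)
print(g(692,258,112), np.mean([g(*p,31) for p in [(665,203),(735,236),(683,343),(611,307)]],axis=0))
print(ctrl.job_done())
E
```

```text
[ 525.298009   -172.51674733  112.        ] [ 521.75586065 -171.64032793   31.        ]
the job is handed in; nothing more can be done
None
```

The vial now stands upright about 4 mm or less from the middle of the code reader's top, set down gently and released. The sleeve and the bench vial are where they were, and I handed the job in at about 11.4 s of the 42 s allowed.

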